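Clear the grit shutter and present the offset lever to the polishing fixture

TASK

Ready the polishing fixture: pull its black shutter knob fully out to drop the trapped grit, then push it fully home again. Then pick up the lopsided cast lever by its balance point and hold it level and still about 10 cm above the tops of the fixture's two posts, the big boss straight over the wide post and the small eye straight over the slim one. Finish while still holding it there, and leave everything else on the bench where it is.

Things in the scene. Friction and masses are not known exactly. Their poses are not given: they have to be found in the camera images.
- fixture: fixed polishing fixture: grey grit box, 110 (its x) by 250 (its y) by 50 mm high, perforated steel top, two upright steel posts 180 mm apart on its long centre line; a black shutter knob sticks out of the middle of its long -x side, which faces the robot. Origin at the centre of its underside, z up
- wide_post (a point): centre of the top of the fixture's wide post (26 mm in diameter, standing on a 44 mm collar), 90 mm from the fixture's centre to its -y, 88 mm above the bench
- slim_post (a point): centre of the top of the fixture's slim post (12 mm in diameter, standing on a 26 mm collar), 90 mm from the fixture's centre to its +y, 88 mm above the bench
- knob_centre (a point): centre of the black shutter knob, 34 mm above the bench: a round knob 28 mm in diameter and 24 mm long, lying level on a 10 mm rod; axes as the fixture's; it is pulled out along its -x. When home its centre is 45 mm out from the fixture's side, and fingers can reach down on either side of it (-y and +y)
- shutter (a joint): how far the shutter knob is pulled out, in m: 0 fully home, 0.040 fully out against its stop. A detent with a hump at half travel (about 4 N, plus 1 N friction) draws it into whichever end is nearer and keeps it there; moving it takes up to 5 to 6 N
- lever_balance (a point): balance point of the lever, half-way up its arm (28 mm above the bench as it lies): on the arm, 55 mm from the axis of the big boss and 125 mm from that of the small eye. x points along the arm from boss to eye, y across the arm, z up
- lever_boss (a point): centre of the underside of the lever's big boss (55 mm to -x of the balance point, 28 mm below it)
- lever_eye (a point): centre of the underside of the lever's small eye (125 mm to +x of the balance point, 28 mm below it)
- lever: cast aluminium lever, 216 mm long, 0.3 to 0.55 kg: a big round boss at one end (48 mm in diameter, 44 mm high), a small round eye at the other (24 mm in diameter, 44 mm high), their axes 180 mm apart, joined by a straight arm 16 mm wide and 20 mm high, its underside 18 mm off the bench. Origin straight under the balance point, level with the undersides; axes as there
- link: bystander: an even aluminium link, 152 mm long, with two equal round bosses 32 mm in diameter and 30 mm high; origin at the centre of its underside
- bar: bystander: brown bar of polishing compound, 65 x 36 x 30 mm; origin at the centre of its underside
- wheel: bystander: grey felt polishing wheel lying flat, 90 mm in diameter, 25 mm high; origin at the centre of its underside
- jar: bystander: jar, 64 mm in diameter, 70 mm high; origin at the centre of its underside
- tray: bystander: open steel tray, 90 x 70 x 25 mm; origin at the centre of its underside
- screwdriver: bystander: screwdriver lying on the bench; origin underneath it
- can: bystander: plain can, 60 mm in diameter, 85 mm high; origin at the centre of its underside
There are look-alikes about, which are no part of the job. What is shaped like the lever but purple is not meant.

How it is judged:
By the outcome, as a careful person would: the job done as asked, in the order asked, and still so for the second after the job is handed in, while the arm keeps its last pose, push and grip.
It also fails if it takes over 54 s, if anything falls off the work surface, if the arm or the gripper's body presses on something with over 40 N, if the wrist force passes 120 N, or if a joint passes its speed limit or range.

ROBOT

A 7-joint arm with a two-finger parallel gripper is mounted at the origin on the work surface. World frame = base frame: x ahead of the robot, y to its left, z up, the work surface at z = 0. Lengths are in mm, angles in rad, forces in N, time in s.
With the tool pointing down it reaches from about 400 to 875 mm from the base axis. Payload 4.4 kg.
Tool frame: the origin (TCP) lies at the very end of the fingers, on their centre line; the grasp point (between the pads) lies 19 mm behind it; y points along the fingers, z is the direction in which the jaws open and shut, and the axes are right-handed (so a half turn about y gives the same grasp; the last joint's range is limited). The gripper opens to 85 mm and grips with 20 to 120 N. Pads are 22 mm wide; open, the fingers measure 114 mm over their backs; the gripper's body (76 mm by 85 mm) begins 54 mm behind the grasp point. The pads swing forward as they close: fully open they stand 13 mm farther back than shut.
Start: joints at [-1.176, 0.628, 0.038, 1.517, -0.027, 0.996, -0.02], TCP at [289.012, 582.228, 231.313] pointing down, gripper open.
Joint ranges: [-3.06, 3.06], [-0.37, 2.12], [-1.25, 1.32], [0.18, 2.47], [-1.1, 4.24], [0.23, 1.98], [-2.94, 2.94]. Speed limits (rad/s): [2.57, 2.57, 3.14, 3.14, 3.14, 3.14, 3.14].

INTERFACE

Orientations are given as [roll, pitch, yaw] about the fixed x, y, z axes, in that order (R = Rz(yaw) Ry(pitch) Rx(roll)).
In Python, from cell import * gives the robot as it stands.
- The arm moves only by the tool apply_moves, never from a script. Its argument "targets" is a list of rows, each a list of 6 numbers: the shift along the tool's x, y, z in units of 40 mm (1.0 is 40 mm), then the turn, a rotation vector about the tool's x, y, z in units of 8 degrees (1.0 is 8 degrees). A call has 1 to 12 rows; each row shifts and turns the commanded pose from where the row before left it, along the tool's axes as they then stand; what a row does not reach is not made up. A row lasts 1/8 s, in which the tool goes at most 62.5 mm and 10.7 degrees, less where a joint would pass 70% of its speed; a pose out of reach is approached as far as the arm can. A call is refused whole if a number of a shift passes 1 or a number of a turn 1, either way. A call with a gripper value outside its range is refused whole. "jaw" is the gripper command: -1 is shut, 1 is fully open, values between are in proportion, set as the call begins (left out, the last holds). The fingers move at their own pace and stop on an object; the grip force is fixed at half the most. Time passes only in rows, so rows that do not move let the fingers close. It gives the time, the measured TCP pose, the force and the opening at its end, in the units of the state.
- read_state(): the state, without advancing time (a new reading comes with each control period).
- get_image(name): name is "side" or "top"; returns the picture (420x560x3 uint8, red, green, blue); there is no depth.
- calibration(name): a dict with "fx", "fy", "cx", "cy" (pixels), "k1" (the pictures are not rectified: a ray, as slopes to the right and down, at radius r is drawn at 1 + k1 r^2 times it, then the intrinsics apply), "world_from_camera" (4x4, takes a point from camera to world coordinates). Camera axes: x right, y down, z forward; pixel columns grow to the right and rows downward; lengths in mm; the calibration is good to about 2 mm. A picture is of the moment at which its call begins. calibration takes no time and is no camera call.
- finish_job(): hands the job in, once; it reports no verdict.
The state is a dict: "clock": time; "qpos": joint angles; "qd": joint speeds; "tau": joint torques, N m; "eef_pos": TCP position; "tool_rot": TCP orientation; "force": force on the tool from outside, world axes, zero at the start; "torque": the same for the moment, N m; "width": finger opening in mm.
Only numpy, scipy, OpenCV 4.12 (cv2) and the standard library are available. Lean on these libraries where they do the work, as an engineer would, in place of code of your own. Each camera call takes 0.05 s, during which the arm holds its last target. There are 200 camera calls.

## Working session

There is one attempt and no reset: what is moved stays moved. The work goes in short steps, Python scripts to look and compute and a tool call to move; the robot and the scene stay as the last step left them, time stands still between calls to the robot, and variables do not carry over. Pictures are saved under pics/ and viewed, about 8 in all and at most 12, crops included, and the job is handed in when it is done.

Besides the shell and the picture viewer there is one more tool, called after "Request:" by a JSON object that holds its "op" and its "data". apply_moves: Moves the arm, as the interface text tells. Its arguments: {"type":"object","properties":{"targets":{"type":"array"},"jaw":{"type":"number"}},"required":["targets"]}

```bash
mkdir -p pics; ls; cat > h.py <<'E'
from cell import *
import numpy as np, cv2
from scipy.spatial.transform import Rotation as R
def K(c): return np.array([[c["fx"],0,c["cx"]],[0,c["fy"],c["cy"]],[0,0,1.]])
def ray(n,uv):
    c=calibration(n); T=np.array(c["world_from_camera"])
    p=cv2.undistortPoints(np.array(uv,float).reshape(-1,1,2),K(c),np.array([c["k1"],0,0,0.])).reshape(-1,2)
    d=np.c_[p,np.ones(len(p))]@T[:3,:3].T
    return T[:3,3],d
def onplane(n,uv,z):
    o,d=ray(n,uv); return o+d*((z-o[2])/d[:,2])[:,None]
def tri(uvs,uvt):
    o1,d1=ray("side",uvs);o2,d2=ray("top",uvt);out=[]
    for a,b in zip(d1,d2):
        a=a/np.linalg.norm(a);b=b/np.linalg.norm(b)
        s=np.linalg.lstsq(np.c_[a,-b],o2-o1,rcond=None)[0]
        p,q=o1+a*s[0],o2+b*s[1]; out.append(np.r_[(p+q)/2,np.linalg.norm(p-q)])
    return np.array(out)
def proj(n,P):
    c=calibration(n);T=np.linalg.inv(np.array(c["world_from_camera"]))
    return cv2.projectPoints(np.array(P,float).reshape(-1,1,3),cv2.Rodrigues(T[:3,:3])[0],T[:3,3],K(c),np.array([c["k1"],0,0,0.]))[0].reshape(-1,2)
def snap(n,f):
    im=get_image(n); cv2.imwrite(f"pics/{f}.png",im[:,:,::-1]); return im
E
python3 - <<'E'
from h import *
for n in("side","top"):
    snap(n,n+"0"); c=calibration(n); print(n,{k:np.round(v,3).tolist() for k,v in c.items()})
s=read_state();print(s);print(R.from_euler('xyz',s["tool_rot"]).as_matrix().round(3))
E
```

```text
pics
side {'fx': 502.737, 'fy': 502.737, 'cx': 277.505, 'cy': 209.836, 'k1': -0.069, 'world_from_camera': [[0.738, -0.503, 0.449, -92.245], [-0.675, -0.536, 0.507, -732.103], [-0.015, -0.678, -0.735, 1106.95], [0.0, 0.0, 0.0, 1.0]]}
top {'fx': 460.652, 'fy': 460.652, 'cx': 280.378, 'cy': 202.679, 'k1': 0.038, 'world_from_camera': [[-0.017, -0.99, 0.14, 390.138], [-1.0, 0.018, 0.002, -21.299], [-0.004, -0.14, -0.99, 1236.164], [0.0, 0.0, 0.0, 1.0]]}
{'clock': 0.1, 'qpos': array([-1.17581458,  0.62927311,  0.03848686,  1.51826466, -0.02697449,
        0.99624995, -0.01996514]), 'qd': array([-3.83035287e-05, -1.83151850e-03, -7.14070819e-04, -2.81567394e-03,
        1.00744932e-03, -8.18066325e-04,  1.35403261e-03]), 'tau': array([ 2.59915920e-03, -5.64527249e+01,  1.23062935e+00, -1.93971938e+01,
        1.13719970e-02,  5.46584386e-03,  2.18222402e-05]), 'eef_pos': array([288.78151504, 581.72195874, 230.47024268]), 'tool_rot': array([-1.57247132e+00, -6.34997029e-05, -4.60766944e-01]), 'force': array([-0.41550845,  0.25698208, -0.24839163]), 'torque': array([-0.03957596, -0.01920776, -0.04923527]), 'width': 85.4000354335857}
[[ 0.896 -0.001  0.445]
 [-0.445 -0.002  0.896]
 [ 0.    -1.    -0.002]]
```

View pics/side0.png

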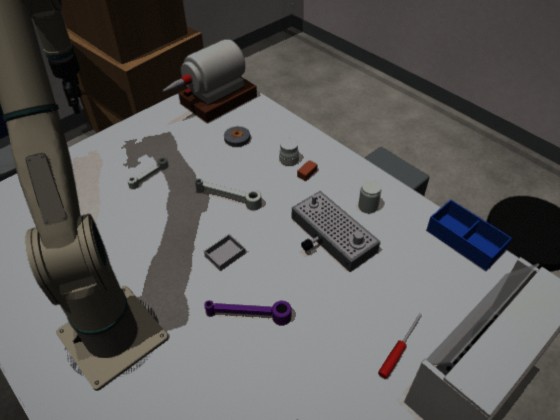

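View pics/top0.png

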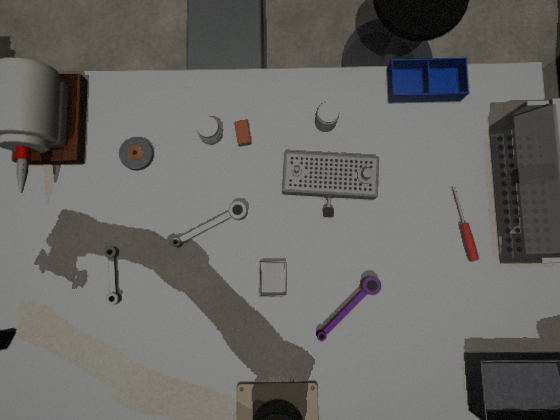

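Side view: the lever's boss is at (254,199) and its eye at (199,186). The fixture posts are at (358,238) wide and (314,201) slim, with the knob at (308,244). Top view: boss (238,210), eye (178,241), posts (366,173) and (297,171), knob (328,211). Next I'll enlarge both to measure them.

```bash
python3 - <<'E'
import cv2,numpy as np
a=cv2.imread("pics/top0.png")[140:260,165:390];b=cv2.imread("pics/side0.png")[170:275,190:390]
a=cv2.resize(a,None,fx=3.5,fy=3.5,interpolation=cv2.INTER_CUBIC);b=cv2.resize(b,None,fx=4,fy=4,interpolation=cv2.INTER_CUBIC)
f=lambda x:np.clip(x.astype(float)*1.4,0,255).astype(np.uint8)
cv2.imwrite("pics/ct.png",f(a));cv2.imwrite("pics/cs.png",f(b))
E
```

```text
(no output)
```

View pics/ct.png

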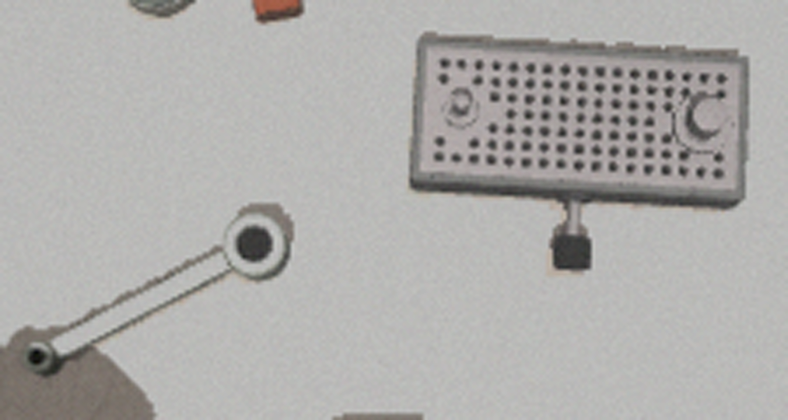

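View pics/cs.png

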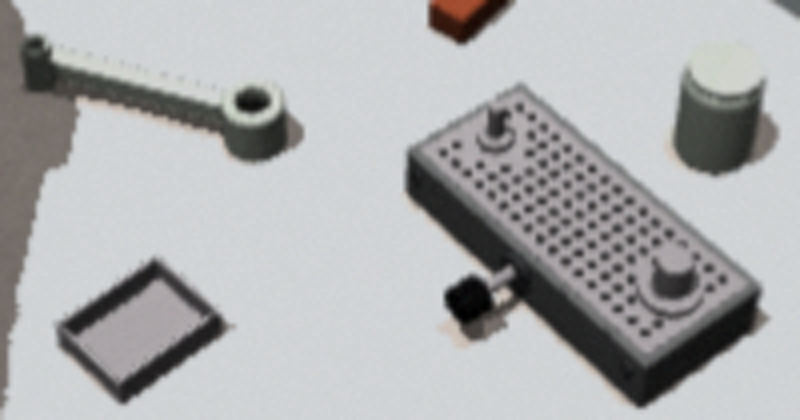

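```bash
cat > m.py <<'E'
from h import *
T=lambda *p:(np.array(p)+.5)/3.5-.5+[165,140]
S=lambda *p:(np.array(p)+.5)/4-.5+[190,170]
names=["boss_top","eye_top","wide_top","slim_top","knob","cNW","cNE","cSE","cSW"]
t=T((254,243),(40,356),(711,115),(461,98),(571,251),(424,37),(746,55),(740,196),(413,181))
s=S((251,98),(36,43),(676,256),(497,113),(468,299),(519,87),(760,290),(640,362),(409,152))
X=tri(s,t)
for n,x in zip(names,X): print(n,x.round(1))
tp=onplane("top",t,50)[5:];sp=onplane("side",s,50)[5:]
print("corners top@50",tp.round(1).tolist(),"side",sp.round(1).tolist())
for n,z,i in(("boss",44,0),("eye",44,1),("wide",88,2),("slim",88,3),("knob",34,4)):
    print(n,onplane("top",t[i:i+1],z).round(1),onplane("side",s[i:i+1],z).round(1))
d=X[1]-X[0];print("lever len",np.hypot(*d[:2]),"yaw",np.degrees(np.arctan2(d[1],d[0])))
d=X[3]-X[2];print("posts",np.hypot(*d[:2]),"yaw",np.degrees(np.arctan2(d[1],d[0])))
d=(tp[0]+tp[3]-tp[1]-tp[2])/2;print("box",np.linalg.norm(d),"yaw",np.degrees(np.arctan2(d[1],d[0])),"c",tp.mean(0),sp.mean(0))
E
python3 m.py
```

```text
boss_top [542.5  93.6  50.3   1.8]
eye_top [461.8 250.9  49.6   1.9]
wide_top [ 624.9 -241.1   93.3    0. ]
slim_top [642.5 -60.9  80.3   2.7]
knob [ 534.1 -142.5   36.4    1.8]
cNW [695.5 -34.4  50.8   4.9]
cNE [ 679.1 -277.6   45.6    3. ]
cSE [ 570.1 -266.4   53.2    3.8]
cSW [587.8 -25.8  51.9   0.7]
corners top@50 [[697.8, -35.9, 50.0], [679.3, -277.6, 50.0], [572.1, -268.2, 50.0], [587.8, -25.6, 50.0]] side [[693.7, -32.8, 50.0], [674.4, -278.8, 50.0], [570.3, -264.1, 50.0], [589.3, -24.7, 50.0]]
boss [[544.1  93.7  44. ]] [[545.5  99.   44. ]]
eye [[462.9 251.6  44. ]] [[464.  256.7  44. ]]
wide [[ 626.  -242.1   88. ]] [[ 628.7 -238.6   88. ]]
slim [[642.  -61.4  88. ]] [[635.8 -65.4  88. ]]
knob [[ 535.1 -143.3   34. ]] [[ 534.7 -140.8   34. ]]
lever len 176.76943198397484 yaw 117.16845092048344
posts 181.03737572655845 yaw 84.42638064303502
box 242.77488288094415 yaw 85.96336966041567 c [ 634.23597298 -151.82385637   50.        ] [ 631.9336749  -150.11082369   50.        ]
```

The measurements hold up: lever 177 mm (180 given), tops at about 50 mm (44), posts 181 mm apart (180), knob z 36 (34). The fixture centre is about (633,-151) with yaw about -5°. The balance point is about (518,144) with arm yaw 117°. First move: head for the knob, staying high.

Request:
{"op": "apply_moves", "data": {"targets": [[0.5,0,-0.5,0,0,0],[0.95,0,-0.95,0,0,0],[0.95,0,-0.95,0,0,0],[0.95,0,-0.95,0,0,0],[0.95,0,-0.95,0,0,0],[0.95,0,-0.95,0,0,0],[0.95,0,-0.95,0,0,0],[0.95,0,-0.95,0,0,0],[0.95,0,-0.95,0,0,0],[0.95,0,-0.95,0,0,0],[0.95,0,-0.95,0,0,0],[0.5,0,-0.5,0,0,0]], "jaw": 1}}

```text
clock: 1.6
eef_pos: [478.8, 15.9, 231.1]
tool_rot: [-1.572, -0.0, -0.465]
force: [-0.9, 0.3, -0.9]
width: 85.6
```

Request:
{"op": "apply_moves", "data": {"targets": [[0,0,0,0,-0.67,0],[0,0,0,0,-1,0],[0,0,0,0,-1,0],[0,0,0,0,0,0]]}}

```text
clock: 2.1
eef_pos: [478.2, 19.1, 231.1]
tool_rot: [-1.571, 0.001, -0.09]
force: [-0.8, 0.2, -0.2]
width: 85.2
```

```bash
cat > go.py <<'E'
import sys
from h import *
# go.py x y z tool_x_yaw_deg : shift left (tool units) and turn left, tool down
x,y,z,w=map(float,sys.argv[1:5])
s=read_state();M=R.from_euler('xyz',s["tool_rot"]).as_matrix()
print("t",round(s["clock"],2),"pos",s["eef_pos"].round(1),"yawx",np.degrees(np.arctan2(M[1,0],M[0,0])).round(2),"tooly",M[:,1].round(3),"F",s["force"].round(1),"Tq",s["torque"].round(2),"w",round(s["width"],1))
print("shift units now-axes",(M.T@(np.array([x,y,z])-s["eef_pos"])/40).round(3))
a=np.radians(w);G=np.array([[np.cos(a),0,-np.sin(a)],[np.sin(a),0,np.cos(a)],[0,-1,0]])
G=np.column_stack([G[:,0],[0,0,-1],np.cross(G[:,0],[0,0,-1])])
print("turn units",(np.degrees(R.from_matrix(M.T@G).as_rotvec())/8).round(3),"after-turn shift",(G.T@(np.array([x,y,z])-s["eef_pos"])/40).round(3),"q",s["qpos"].round(2))
E
python3 go.py 534.5 -142 15 -5
```

```text
t 2.1 pos [478.2  19.1 231.1] yawx -5.14 tooly [-0.001  0.    -1.   ] F [-0.8  0.2 -0.2] Tq [-0.05 -0.01 -0.01] w 85.2
shift units now-axes [ 1.766  5.401 -3.887]
turn units [-0.001 -0.017 -0.004] after-turn shift [ 1.753  5.403 -3.891] q [-0.09  0.39 -0.01  1.98  0.    0.78  1.38]
```

Request:
{"op": "apply_moves", "data": {"targets": [[0.44,0,-0.97,0,0,0],[0.44,0,-0.97,0,0,0],[0.44,0,-0.97,0,0,0],[0.44,0,-0.98,0,0,0],[0,0.8,0,0,0,0],[0,0.8,0,0,0,0],[0,0.8,0,0,0,0],[0,0.6,0,0,0,0],[0,0,0,0,0,0],[0,0,0,0,0,0]]}}

```text
clock: 3.35
eef_pos: [535.4, -142.0, 112.0]
tool_rot: [-1.571, -0.001, -0.089]
force: [-0.3, -0.9, -0.2]
width: 85.5
```

```bash
python3 go.py 534.5 -142 15 -5; python3 - <<'E'
from h import *
a=snap("top","t1")[150:250,260:400];b=snap("side","s1")[180:280,240:380]
v=np.hstack([cv2.resize(x,None,fx=2.8,fy=2.8,interpolation=cv2.INTER_CUBIC) for x in(a,b)])
cv2.imwrite("pics/v1.png",v[:,:,::-1])
E
```

```text
t 3.35 pos [ 535.4 -142.   112. ] yawx -5.1 tooly [ 0.001 -0.    -1.   ] F [-0.3 -0.9 -0.2] Tq [ 0.01 -0.    0.06] w 85.5
shift units now-axes [-2.500e-02  2.424e+00 -1.000e-03]
turn units [ 0.002 -0.013  0.007] after-turn shift [-2.300e-02  2.424e+00 -2.000e-03] q [ 0.2   0.66  0.01  1.9  -0.01  0.59  1.7 ]
```

View pics/v1.png

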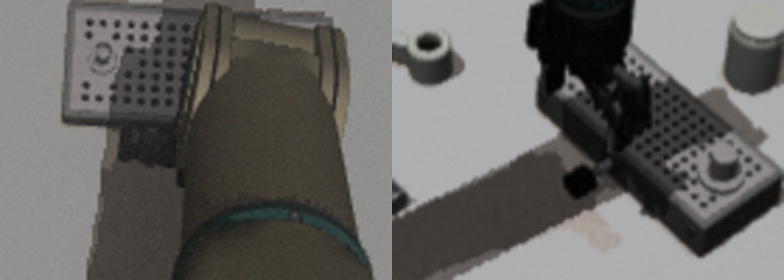

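The gripper is open above the knob in the side view (knob at crop (578,181), fingers up and to the right, as expected at 112 mm height). Going down and closing.

Request:
{"op": "apply_moves", "data": {"targets": [[0,0.6,0,0,0,0],[0,0.6,0,0,0,0],[0,0.5,0,0,0,0],[0,0.4,0,0,0,0],[0,0.3,0,0,0,0],[0,0,0,0,0,0]]}}

```text
clock: 4.2
eef_pos: [534.6, -141.8, 14.8]
tool_rot: [-1.571, 0.001, -0.088]
force: [0.1, 0.3, 0.4]
width: 85.6
```

Request:
{"op": "apply_moves", "data": {"targets": [[0,0,0,0,0,0],[0,0,0,0,0,0],[0,0,0,0,0,0],[0,0,0,0,0,0],[0,0,0,0,0,0],[0,0,0,0,0,0]], "jaw": -1}}

```text
clock: 4.95
eef_pos: [535.2, -142.2, 15.9]
tool_rot: [-1.571, -0.001, -0.088]
force: [-0.7, -0.7, 5.4]
width: 26.2
```

```bash
python3 go.py 534.5 -142 15 -5
```

```text
t 4.95 pos [ 535.2 -142.2   15.9] yawx -5.03 tooly [ 0.001 -0.    -1.   ] F [-0.7 -0.7  5.4] Tq [-0.11  0.26  0.11] w 26.2
shift units now-axes [-0.017  0.023  0.003]
turn units [ 0.003 -0.004  0.005] after-turn shift [-0.017  0.023  0.003] q [ 0.21  0.82  0.    1.94 -0.01  0.39  1.7 ]
```

Request:
{"op": "apply_moves", "data": {"targets": [[-0.15,0,0,0,0,0],[-0.15,0,0,0,0,0],[-0.15,0,0,0,0,0],[-0.15,0,0,0,0,0],[-0.15,0,0,0,0,0],[-0.15,0,0,0,0,0],[-0.1,0,0,0,0,0],[-0.07,0,0,0,0,0],[0,0,0,0,0,0],[0,0,0,0,0,0]]}}

```text
clock: 6.2
eef_pos: [495.3, -139.1, 15.9]
tool_rot: [-1.572, -0.006, -0.088]
force: [6.4, -3.1, 2.9]
width: 26.6
```

```bash
python3 go.py 534.5 -142 15 -5
```

```text
t 6.2 pos [ 495.3 -139.1   15.9] yawx -5.04 tooly [ 0.006 -0.002 -1.   ] F [ 6.4 -3.1  2.9] Tq [-0.54 -1.32  0.09] w 26.6
shift units now-axes [0.983 0.03  0.014]
turn units [ 0.008 -0.005  0.046] after-turn shift [0.984 0.024 0.014] q [ 0.22  0.79  0.    2.05 -0.    0.3   1.7 ]
```

Request:
{"op": "apply_moves", "data": {"targets": [[-0.1,0,0,0,0,0],[0,0,0,0,0,0],[0,0,0,0,0,0]]}}

```text
clock: 6.58
eef_pos: [495.3, -139.1, 16.0]
tool_rot: [-1.572, -0.014, -0.088]
force: [13.5, -2.5, -4.5]
width: 26.4
```

```bash
python3 go.py 534.5 -142 15 -5; python3 - <<'E'
from h import *
a=snap("top","t2")[150:250,260:400];b=snap("side","s2")[180:280,240:380]
v=np.hstack([cv2.resize(x,None,fx=2.8,fy=2.8,interpolation=cv2.INTER_CUBIC) for x in(a,b)])
cv2.imwrite("pics/v2.png",np.clip(v[:,:,::-1]*1.8,0,255).astype(np.uint8))
E
```

```text
t 6.58 pos [ 495.3 -139.1   16. ] yawx -5.01 tooly [ 0.014 -0.003 -1.   ] F [13.5 -2.5 -4.5] Tq [-0.65 -2.59  0.13] w 26.4
shift units now-axes [0.982 0.039 0.014]
turn units [ 0.012 -0.002  0.099] after-turn shift [0.982 0.025 0.014] q [ 0.22  0.79  0.    2.05 -0.    0.29  1.71]
```

View pics/v2.png

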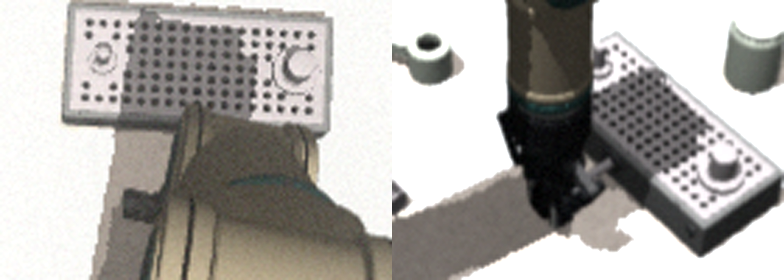

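The shutter is fully out: 40.0 mm of travel, and the extra pull only raised the force against the stop. The rod is clearly longer at side crop (597,172). Pushing it home.

Request:
{"op": "apply_moves", "data": {"targets": [[0.15,0,0,0,0,0],[0.15,0,0,0,0,0],[0.15,0,0,0,0,0],[0.15,0,0,0,0,0],[0.15,0,0,0,0,0],[0.15,0,0,0,0,0],[0.15,0,0,0,0,0],[0.1,0,0,0,0,0],[0.06,0,0,0,0,0],[0,0,0,0,0,0],[0,0,0,0,0,0]]}}

```text
clock: 8.05
eef_pos: [535.1, -142.2, 15.9]
tool_rot: [-1.571, 0.002, -0.088]
force: [-0.4, -1.3, 10.8]
width: 26.4
```

```bash
python3 go.py 534.5 -142 15 -5
```

```text
t 8.05 pos [ 535.1 -142.2   15.9] yawx -5.04 tooly [-0.002 -0.    -1.   ] F [-0.4 -1.3 10.8] Tq [-0.3   0.18  0.11] w 26.4
shift units now-axes [-0.015  0.023  0.003]
turn units [ 0.001 -0.004 -0.014] after-turn shift [-0.015  0.023  0.003] q [ 0.21  0.82  0.    1.93 -0.01  0.39  1.7 ]
```

Request:
{"op": "apply_moves", "data": {"targets": [[0.08,0,0,0,0,0],[0,0,0,0,0,0],[0,0,0,0,0,0]]}}

```text
clock: 8.43
eef_pos: [535.0, -142.2, 15.8]
tool_rot: [-1.571, 0.008, -0.088]
force: [-6.3, 0.6, 15.9]
width: 26.4
```

```bash
python3 go.py 534.5 -142 15 -5
```

```text
t 8.43 pos [ 535.  -142.2   15.8] yawx -5.05 tooly [-0.008  0.001 -1.   ] F [-6.3  0.6 15.9] Tq [-0.08  1.2   0.09] w 26.4
shift units now-axes [-0.014  0.021  0.003]
turn units [-0.001 -0.006 -0.058] after-turn shift [-0.014  0.021  0.003] q [ 0.21  0.82  0.    1.93 -0.01  0.4   1.7 ]
```

The shutter is home: the tool is back at its start position and the extra push only raised the force. I'll release, rise, and turn towards the lever.

Request:
{"op": "apply_moves", "data": {"targets": [[-0.1,0,0,0,0,0],[0,0,0,0,0,0]]}}

```text
clock: 8.68
eef_pos: [535.0, -142.2, 15.9]
tool_rot: [-1.571, 0.0, -0.088]
force: [1.3, -1.4, 8.7]
width: 26.1
```

Request:
{"op": "apply_moves", "data": {"targets": [[0,0,0,0,0,0],[0,0,0,0,0,0],[0,0,0,0,0,0],[0,0,0,0,0,0],[0,0,0,0,0,0],[0,-0.3,0,0,0,0],[0,-0.6,0,0,0,0],[0,-0.8,0,0,0,0],[0,-0.8,0,0,0,0],[0,-0.8,0,0,0,0]], "jaw": 1}}

```text
clock: 9.93
eef_pos: [535.7, -142.0, 149.2]
tool_rot: [-1.571, -0.001, -0.088]
force: [-0.5, -0.2, -0.2]
width: 85.2
```

```bash
python3 go.py 518.5 144 150 27.2;python3 go.py 518.5 144 150 -152.8
```

```text
t 9.93 pos [ 535.7 -142.   149.2] yawx -5.05 tooly [ 0.001 -0.    -1.   ] F [-0.5 -0.2 -0.2] Tq [-0.    0.03 -0.  ] w 85.2
shift units now-axes [-1.057 -0.021  7.085]
turn units [ 2.000e-03 -4.031e+00  5.000e-03] after-turn shift [ 2.887 -0.02   6.556] q [ 0.2   0.6   0.01  1.87 -0.01  0.67  1.7 ]
t 9.93 pos [ 535.7 -142.   149.2] yawx -5.05 tooly [ 0.001 -0.    -1.   ] F [-0.5 -0.2 -0.2] Tq [-0.    0.03 -0.  ] w 85.2
shift units now-axes [-1.057 -0.021  7.085]
turn units [-7.0000e-03  1.8469e+01  3.0000e-03] after-turn shift [-2.887 -0.02  -6.556] q [ 0.2   0.6   0.01  1.87 -0.01  0.67  1.7 ]
```

Request:
{"op": "apply_moves", "data": {"targets": [[-0.13,0,0.88,0,0,0],[-0.13,0,0.88,0,0,0],[-0.13,0,0.88,0,0,0],[-0.13,0,0.88,0,0,0],[-0.13,0,0.88,0,0,0],[-0.13,0,0.88,0,0,0],[-0.13,0,0.88,0,0,0],[-0.13,0,0.88,0,0,0],[0,0,0,0,0,0]]}}

```text
clock: 11.05
eef_pos: [518.6, 146.2, 148.1]
tool_rot: [-1.568, -0.001, -0.082]
force: [0.8, -0.2, -0.3]
width: 85.7
```

Request:
{"op": "apply_moves", "data": {"targets": [[0,0,0,0,0.9,0],[0,0,0,0,0.9,0],[0,0,0,0,0.9,0],[0,0,0,0,0.9,0],[0,0,0,0,0.9,0],[0,0,0,0,0.9,0],[0,0,0,0,0.9,0],[0,0,0,0,0.9,0],[0,0,0,0,0,0]]}}

```text
clock: 12.18
eef_pos: [519.1, 141.3, 147.8]
tool_rot: [-1.571, -0.0, -1.093]
force: [-0.2, 0.4, -0.0]
width: 85.2
```

```bash
python3 go.py 519.5 143.5 9 -62.8
```

```text
t 12.18 pos [519.1 141.3 147.8] yawx -62.63 tooly [ 0. -0. -1.] F [-0.2  0.4 -0. ] Tq [0.02 0.01 0.01] w 85.2
shift units now-axes [-0.045  3.47   0.034]
turn units [-0.001  0.022  0.003] after-turn shift [-0.043  3.47   0.034] q [-0.54  0.61  0.34  1.92 -0.31  0.66  0.47]
```

Request:
{"op": "apply_moves", "data": {"targets": [[-0.04,0.7,0.03,0,0,0],[0,0.7,0,0,0,0],[0,0.7,0,0,0,0],[0,0.6,0,0,0,0],[0,0.5,0,0,0,0],[0,0.27,0,0,0,0],[0,0,0,0,0,0]]}}

```text
clock: 13.05
eef_pos: [519.1, 143.8, 8.3]
tool_rot: [-1.572, 0.0, -1.093]
force: [-0.5, -0.0, 0.3]
width: 85.5
```

Request:
{"op": "apply_moves", "data": {"targets": [[0,0,0,0,0,0],[0,0,0,0,0,0],[0,0,0,0,0,0],[0,0,0,0,0,0],[0,0,0,0,0,0],[0,0,0,0,0,0],[0,0,0,0,0,0]], "jaw": -1}}

```text
clock: 13.92
eef_pos: [519.5, 144.3, 8.9]
tool_rot: [-1.57, 0.0, -1.093]
force: [-0.4, 0.7, 5.5]
width: 14.8
```

```bash
python3 go.py 519.5 143.5 9 -62.8
```

```text
t 13.93 pos [519.5 144.3   8.9] yawx -62.63 tooly [ 0.  0. -1.] F [-0.4  0.7  5.5] Tq [-0.04  0.19  0.02] w 14.8
shift units now-axes [ 0.017 -0.001 -0.009]
turn units [-0.004  0.021 -0.001] after-turn shift [ 0.017 -0.001 -0.009] q [-0.45  0.83  0.2   1.98 -0.42  0.37  0.55]
```

Gripped at 14.8 mm (the arm is 16 mm wide). Lift a little and check the torque balance.

Request:
{"op": "apply_moves", "data": {"targets": [[0,-0.2,0,0,0,0],[0,-0.4,0,0,0,0],[0,-0.4,0,0,0,0],[0,-0.4,0,0,0,0],[0,-0.2,0,0,0,0],[0,0,0,0,0,0],[0,0,0,0,0,0],[0,0,0,0,0,0],[0,0,0,0,0,0]]}}

```text
clock: 15.05
eef_pos: [519.1, 144.1, 72.1]
tool_rot: [-1.572, 0.0, -1.093]
force: [-1.2, -0.5, -4.0]
width: 15.4
```

```bash
python3 go.py 519.5 143.5 9 -62.8; python3 - <<'E'
from h import *
s=read_state();M=R.from_euler('xyz',s["tool_rot"]).as_matrix();print("tool torque",M.T@s["torque"])
a=snap("top","t3")[170:280,150:310];b=snap("side","s3")[110:220,170:330]
v=np.hstack([cv2.resize(x,None,fx=2.5,fy=2.5,interpolation=cv2.INTER_CUBIC) for x in(a,b)])
cv2.imwrite("pics/v3.png",np.clip(v[:,:,::-1]*1.4,0,255).astype(np.uint8))
E
```

```text
t 15.05 pos [519.1 144.1  72.1] yawx -62.65 tooly [-0.001 -0.    -1.   ] F [-1.2 -0.5 -4. ] Tq [-0.    0.05 -0.01] w 15.4
shift units now-axes [0.018 1.577 0.005]
turn units [ 0.006  0.019 -0.001] after-turn shift [0.017 1.577 0.003] q [-0.5   0.73  0.27  1.96 -0.38  0.5   0.52]
tool torque [-0.04606416  0.0078773   0.02225364]
```

View pics/v3.png

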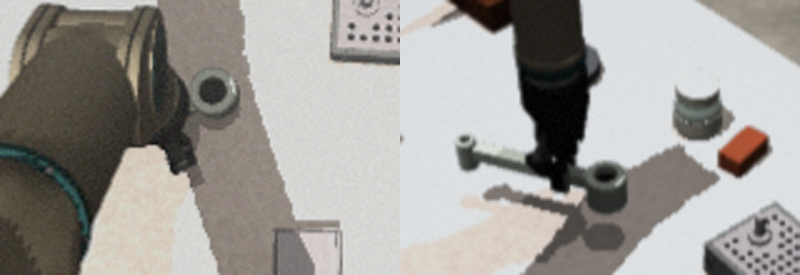

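The lever is lifted and looks level: side crop boss (606,174), eye (466,142). Raise it, and check that boss and eye are 180 mm apart at the expected height.

Request:
{"op": "apply_moves", "data": {"targets": [[0,-0.4,0,0,0,0],[0,-0.5,0,0,0,0],[0,-0.5,0,0,0,0],[0,-0.5,0,0,0,0],[0,-0.5,0,0,0,0],[0,-0.5,0,0,0,0],[0,-0.22,0,0,0,0],[0,0,0,0,0,0]]}}

```text
clock: 16.15
eef_pos: [519.6, 144.3, 198.1]
tool_rot: [-1.569, -0.0, -1.093]
force: [-1.0, 1.3, -3.3]
width: 15.2
```

```bash
python3 go.py 631 -185 197 -94.4; python3 - <<'E'
from h import *
s=[(252.4,179.6),(196.4,166.8)];t=[(235.2,206.4)]
X=onplane("side",s,107);d=X[1]-X[0];print(X.round(1),np.hypot(*d[:2]),np.degrees(np.arctan2(d[1],d[0])),"tri boss",tri(s[:1],t).round(1))
print("expect boss",np.array([519.1,144.1])+55*np.array([.460,-.888]))
E
```

```text
t 16.15 pos [519.6 144.3 198.1] yawx -62.64 tooly [ 0.001  0.001 -1.   ] F [-1.   1.3 -3.3] Tq [-0.07 -0.02  0.02] w 15.2
shift units now-axes [ 8.591  0.026 -1.31 ]
turn units [-1.00e-02  3.97e+00 -3.00e-03] after-turn shift [7.994 0.028 3.409] q [-0.58  0.54  0.39  1.87 -0.28  0.78  0.43]
[[545.7  94.1 107. ]
 [460.6 249.4 107. ]] 177.10859304221714 118.72306111386357 tri boss [[542.9  91.8 110.3   1.6]]
expect boss [544.4   95.26]
```

Request:
{"op": "apply_moves", "data": {"targets": [[0.4,0,-0.06,0,0,0],[0.75,0,-0.11,0,0,0],[0.85,0,-0.13,0,0,0],[0.85,0,-0.13,0,0,0],[0.85,0,-0.13,0,0,0],[0.85,0,-0.13,0,0,0],[0.85,0,-0.13,0,0,0],[0.85,0,-0.13,0,0,0],[0.85,0,-0.13,0,0,0],[0.75,0,-0.11,0,0,0],[0.5,0,-0.08,0,0,0],[0.24,0,-0.04,0,0,0]]}}

```text
clock: 17.65
eef_pos: [630.1, -186.9, 196.5]
tool_rot: [-1.572, 0.001, -1.095]
force: [-1.0, 0.2, -3.4]
width: 14.7
```

Request:
{"op": "apply_moves", "data": {"targets": [[0,0,0,0,0.4,0],[0,0,0,0,0.6,0],[0,0,0,0,0.6,0],[0,0,0,0,0.6,0],[0,0,0,0,0.6,0],[0,0,0,0,0.6,0],[0,0,0,0,0.4,0],[0,0,0,0,0.17,0],[0,0,0,0,0,0],[0,0,0,0,0,0]]}}

```text
clock: 18.9
eef_pos: [630.7, -184.8, 197.2]
tool_rot: [-1.571, 0.0, -1.647]
force: [0.0, 0.6, -4.7]
width: 15.1
```

```bash
python3 go.py 631 -185 197 -94.4; python3 - <<'E'
from h import *
a=snap("top","t4")[130:250,250:410];b=snap("side","s4")[100:280,270:400]
v=np.hstack([cv2.resize(a,None,fx=2.6,fy=2.6,interpolation=cv2.INTER_CUBIC),np.zeros((312,1,3),np.uint8)])
w=cv2.resize(b,None,fx=3,fy=3,interpolation=cv2.INTER_CUBIC)
c=np.zeros((540,417+390,3),np.uint8)[:,:800];c[:312,:400]=v[:,:400];c[:,410:800]=w
cv2.imwrite("pics/v4.png",np.clip(c[:,:,::-1]*1.4,0,255).astype(np.uint8))
E
```

```text
t 18.9 pos [ 630.7 -184.8  197.2] yawx -94.35 tooly [-0.  0. -1.] F [ 0.   0.6 -4.7] Tq [-0.02  0.    0.05] w 15.1
shift units now-axes [0.004 0.005 0.009]
turn units [ 0.001  0.006 -0.002] after-turn shift [0.004 0.005 0.009] q [-0.04  0.73  0.51  1.54 -0.4   0.98  0.51]
```

View pics/v4.png

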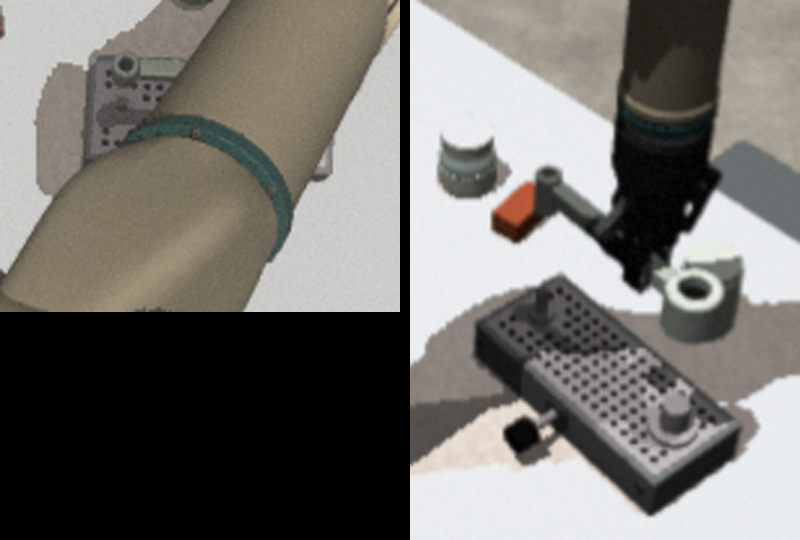

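The eye is at top crop (125,63) and side crop (549,174), the boss top at side crop (695,289). In the side crop the post tops are at (676,406) and (542,294), and the knob at (521,434) is home. Check against the rays.

```bash
python3 - <<'E'
from h import *
S=lambda *p:(np.array(p)+.5)/3-.5-[410/3,0]+[270,100]
T=lambda *p:(np.array(p)+.5)/2.6-.5+[250,130]
s=S((549,174),(695,289));t=T((125,63))
print("tri eye",tri(s[:1],t).round(1),"top@232",onplane("top",t,232).round(1),"side eye,boss@232",onplane("side",s,232).round(1).tolist())
print("posts side@88 slim,wide",onplane("side",S((542,294),(676,406)),88).round(1).tolist(),"knob",onplane("side",S((521,434)),34).round(1))
e=np.array([.075,-.0]);u=np.array([np.cos(np.radians(85.65)),np.sin(np.radians(85.65))]);b=np.array([630.7,-184.8])
print("by kinematics eye",b+125*u,"boss",b-55*u)
E
```

```text
tri eye [[ 6.415e+02 -6.010e+01  2.315e+02  5.000e-01]] top@232 [[641.6 -60.2 232. ]] side eye,boss@232 [[640.9, -60.4, 232.0], [627.1, -239.5, 232.0]]
posts side@88 slim,wide [[635.9, -64.4, 88.0], [624.6, -241.2, 88.0]] knob [[ 534.9 -140.7   34. ]]
by kinematics eye [640.18111329 -60.16008468] boss [ 626.52831015 -239.64156274]
```

The lever's two views and the kinematics agree to about 1 mm. The average fixture estimate puts the posts about 0.8 mm further to -y, so I'll trim by that, settle and hand in.

Request:
{"op": "apply_moves", "data": {"targets": [[0.02,0,0,0,0,0],[0,0,0,0,0,0],[0,0,0,0,0,0],[0,0,0,0,0,0],[0,0,0,0,0,0],[0,0,0,0,0,0],[0,0,0,0,0,0],[0,0,0,0,0,0]]}}

```text
clock: 20.0
eef_pos: [630.6, -185.9, 197.3]
tool_rot: [-1.571, -0.0, -1.648]
force: [-0.3, -0.7, -2.9]
width: 14.9
```

```bash
python3 go.py 630.5 -185.6 197 -94.4; python3 -c "
from cell import *
print(abs(read_state()['qd']).max()); print(finish_job())"
```

```text
t 20.0 pos [ 630.6 -185.9  197.3] yawx -94.4 tooly [-0. -0. -1.] F [-0.3 -0.7 -2.9] Tq [-0.02 -0.06 -0.  ] w 14.9
shift units now-axes [-0.007  0.007 -0.003]
turn units [ 0. -0.  0.] after-turn shift [-0.007  0.007 -0.003] q [-0.04  0.73  0.51  1.54 -0.4   0.98  0.51]
0.0021528158638474642
the job is handed in; nothing more can be done
None
```

I handed the job in at 20.0 s with the lever still held level over the fixture's posts.

- **Shutter:** I pulled the knob out 40.0 mm to its stop and pushed it back to its starting position. At both ends, commanding further only raised the force. A later side view showed the knob at home.
- **Lever:** I gripped the grey lever at its balance point (15 mm opening). It is held about 100 mm above the post tops, and the arm was nearly still (0.002 rad/s at most). In the last pictures the boss was within about 1 mm of where the arm's position put it, and so was the eye. The eye was at z = 231.5 mm, against 232 mm expected.
- **Other objects:** nothing else was touched knowingly, but I did not check the bystanders one by one.

**Checks that disagreed:**
- The side view alone put the slim post about 5 mm off the value I used, and the wide post about 2 mm off. I relied on the two-view, box-outline and knob estimates, which agreed to about 2 mm.
- The fixture's yaw came out between -4.0° and -5.6° by different methods; I used about -4.4°.
- The first two-view heights of the lever's tops read about 50 mm, against 44 mm given.
- After the last picture I made a final 0.8 mm trim, confirmed only by the arm's own readings.

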